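# Move the drives to the new storage dock, bay for bay

### The job

The storage array is moving to its new enclosure: transfer the four drive trays from the black dock to the white dock, each into the bay of the same number, for the array only starts if the drives keep their order (on both docks bay 1 is the one next to the round power button). Take one tray at a time straight from dock to dock without setting it on the desk, lower it until it stands on the bay's floor rather than let it drop, and leave the mug and the pad of notes where they are.

Things in the scene. Friction and masses are not known exactly. Their poses are not given: they have to be found in the camera images.
- old_dock: Old drive dock, black, grey inside, fixed; 224 mm long (its y), 108 wide, 66 high. Origin: centre of its underside. The 34 mm control strip with the round power button is its +y end. Bays 1 (next to the button) to 4: centres x=0, y=+52, +6, -40, -86 mm; a tray's thickness lies along y. Floor 14 mm above the desk; 82x19 mm below, the top 16 mm a funnel to 98x40 mm.
- new_dock: New, empty drive dock, white, pale grey inside, fixed; 244 mm long (its y), 108 wide, 72 high. Origin: centre of its underside. The 38 mm control strip with the round power button is its +y end. Bays 1 (next to the button) to 4: centres x=0, y=+56, +6, -44, -94 mm; a tray's thickness lies along y. Floor 18 mm above the desk; 82x19 mm below, the top 16 mm a funnel to 98x44 mm.
- tray_a: One of four alike black drive trays, an upright plate 78 mm wide (its x), 16 thick (its y), 112 tall (its z), 0.18 kg, foot bevelled 2 mm. Origin: centre of its underside. Grip from above across the 16 mm, by the plain top 20 mm. It may stand either way round in a bay. It starts in any black-dock bay (the letter does not tell which), 30 mm clear of the next tray.
- tray_b: One of four alike black drive trays, an upright plate 78 mm wide (its x), 16 thick (its y), 112 tall (its z), 0.18 kg, foot bevelled 2 mm. Origin: centre of its underside. Grip from above across the 16 mm, by the plain top 20 mm. It may stand either way round in a bay. It starts in any black-dock bay (the letter does not tell which), 30 mm clear of the next tray.
- tray_c: One of four alike black drive trays, an upright plate 78 mm wide (its x), 16 thick (its y), 112 tall (its z), 0.18 kg, foot bevelled 2 mm. Origin: centre of its underside. Grip from above across the 16 mm, by the plain top 20 mm. It may stand either way round in a bay. It starts in any black-dock bay (the letter does not tell which), 30 mm clear of the next tray.
- tray_d: One of four alike black drive trays, an upright plate 78 mm wide (its x), 16 thick (its y), 112 tall (its z), 0.18 kg, foot bevelled 2 mm. Origin: centre of its underside. Grip from above across the 16 mm, by the plain top 20 mm. It may stand either way round in a bay. It starts in any black-dock bay (the letter does not tell which), 30 mm clear of the next tray.
- mug: Bystander: patterned mug, 78 mm across, 89 mm high, with a handle. Origin at the centre of its underside (handle included).
- notes_small: Bystander: square yellow pad of notes, 67x67x16 mm, lying between the docks, nearest the robot. Origin at the centre of its underside.
Mind the look-alikes: they are no part of the job. Leave any purple, red or yellow look-alike of the tray_b alone.

How it is judged (in metres and radians):
At the end, for the whole second after the job is handed in: Each of the white dock's four bays holds one tray, within 8 mm of the bay's centre, its underside less than 4 mm above the bay's floor, leaning less than 7 degrees, at rest (((x of tray_a in the frame of new_dock between -0.008 and 0.008 m and y of tray_a in the frame of new_dock between 0.048 and 0.064 m and z of tray_a in the frame of new_dock below 0.022 m) or (x of tray_b in the frame of new_dock between -0.008 and 0.008 m and y of tray_b in the frame of new_dock between 0.048 and 0.064 m and z of tray_b in the frame of new_dock below 0.022 m) or (x of tray_c in the frame of new_dock between -0.008 and 0.008 m and y of tray_c in the frame of new_dock between 0.048 and 0.064 m and z of tray_c in the frame of new_dock below 0.022 m) or (x of tray_d in the frame of new_dock between -0.008 and 0.008 m and y of tray_d in the frame of new_dock between 0.048 and 0.064 m and z of tray_d in the frame of new_dock below 0.022 m)) and ((x of tray_a in the frame of new_dock between -0.008 and 0.008 m and y of tray_a in the frame of new_dock between -0.002 and 0.014 m and z of tray_a in the frame of new_dock below 0.022 m) or (x of tray_b in the frame of new_dock between -0.008 and 0.008 m and y of tray_b in the frame of new_dock between -0.002 and 0.014 m and z of tray_b in the frame of new_dock below 0.022 m) or (x of tray_c in the frame of new_dock between -0.008 and 0.008 m and y of tray_c in the frame of new_dock between -0.002 and 0.014 m and z of tray_c in the frame of new_dock below 0.022 m) or (x of tray_d in the frame of new_dock between -0.008 and 0.008 m and y of tray_d in the frame of new_dock between -0.002 and 0.014 m and z of tray_d in the frame of new_dock below 0.022 m)) and ((x of tray_a in the frame of new_dock between -0.008 and 0.008 m and y of tray_a in the frame of new_dock between -0.052 and -0.036 m and z of tray_a in the frame of new_dock below 0.022 m) or (x of tray_b in the frame of new_dock between -0.008 and 0.008 m and y of tray_b in the frame of new_dock between -0.052 and -0.036 m and z of tray_b in the frame of new_dock below 0.022 m) or (x of tray_c in the frame of new_dock between -0.008 and 0.008 m and y of tray_c in the frame of new_dock between -0.052 and -0.036 m and z of tray_c in the frame of new_dock below 0.022 m) or (x of tray_d in the frame of new_dock between -0.008 and 0.008 m and y of tray_d in the frame of new_dock between -0.052 and -0.036 m and z of tray_d in the frame of new_dock below 0.022 m)) and ((x of tray_a in the frame of new_dock between -0.008 and 0.008 m and y of tray_a in the frame of new_dock between -0.102 and -0.086 m and z of tray_a in the frame of new_dock below 0.022 m) or (x of tray_b in the frame of new_dock between -0.008 and 0.008 m and y of tray_b in the frame of new_dock between -0.102 and -0.086 m and z of tray_b in the frame of new_dock below 0.022 m) or (x of tray_c in the frame of new_dock between -0.008 and 0.008 m and y of tray_c in the frame of new_dock between -0.102 and -0.086 m and z of tray_c in the frame of new_dock below 0.022 m) or (x of tray_d in the frame of new_dock between -0.008 and 0.008 m and y of tray_d in the frame of new_dock between -0.102 and -0.086 m and z of tray_d in the frame of new_dock below 0.022 m)) and angle between each of tray_a, tray_b, tray_c, tray_d's own z axis and vertical below 0.12 rad and linear speed of each of tray_a, tray_b, tray_c, tray_d below 0.02 m/s); the robot touches nothing.
It fails at once if a tray is put in a bay of the white dock while the black dock's bay of that number still holds its own tray (so it has gone to a wrong bay) ((((x of tray_a in the frame of new_dock between -0.012 and 0.012 m and y of tray_a in the frame of new_dock between 0.044 and 0.068 m and z of tray_a in the frame of new_dock below 0.043 m) or (x of tray_b in the frame of new_dock between -0.012 and 0.012 m and y of tray_b in the frame of new_dock between 0.044 and 0.068 m and z of tray_b in the frame of new_dock below 0.043 m) or (x of tray_c in the frame of new_dock between -0.012 and 0.012 m and y of tray_c in the frame of new_dock between 0.044 and 0.068 m and z of tray_c in the frame of new_dock below 0.043 m) or (x of tray_d in the frame of new_dock between -0.012 and 0.012 m and y of tray_d in the frame of new_dock between 0.044 and 0.068 m and z of tray_d in the frame of new_dock below 0.043 m)) and ((x of tray_a in the frame of old_dock between -0.012 and 0.012 m and y of tray_a in the frame of old_dock between 0.04 and 0.064 m and z of tray_a in the frame of old_dock below 0.029 m) or (x of tray_b in the frame of old_dock between -0.012 and 0.012 m and y of tray_b in the frame of old_dock between 0.04 and 0.064 m and z of tray_b in the frame of old_dock below 0.029 m) or (x of tray_c in the frame of old_dock between -0.012 and 0.012 m and y of tray_c in the frame of old_dock between 0.04 and 0.064 m and z of tray_c in the frame of old_dock below 0.029 m) or (x of tray_d in the frame of old_dock between -0.012 and 0.012 m and y of tray_d in the frame of old_dock between 0.04 and 0.064 m and z of tray_d in the frame of old_dock below 0.029 m))) or (((x of tray_a in the frame of new_dock between -0.012 and 0.012 m and y of tray_a in the frame of new_dock between -0.006 and 0.018 m and z of tray_a in the frame of new_dock below 0.043 m) or (x of tray_b in the frame of new_dock between -0.012 and 0.012 m and y of tray_b in the frame of new_dock between -0.006 and 0.018 m and z of tray_b in the frame of new_dock below 0.043 m) or (x of tray_c in the frame of new_dock between -0.012 and 0.012 m and y of tray_c in the frame of new_dock between -0.006 and 0.018 m and z of tray_c in the frame of new_dock below 0.043 m) or (x of tray_d in the frame of new_dock between -0.012 and 0.012 m and y of tray_d in the frame of new_dock between -0.006 and 0.018 m and z of tray_d in the frame of new_dock below 0.043 m)) and ((x of tray_a in the frame of old_dock between -0.012 and 0.012 m and y of tray_a in the frame of old_dock between -0.006 and 0.018 m and z of tray_a in the frame of old_dock below 0.029 m) or (x of tray_b in the frame of old_dock between -0.012 and 0.012 m and y of tray_b in the frame of old_dock between -0.006 and 0.018 m and z of tray_b in the frame of old_dock below 0.029 m) or (x of tray_c in the frame of old_dock between -0.012 and 0.012 m and y of tray_c in the frame of old_dock between -0.006 and 0.018 m and z of tray_c in the frame of old_dock below 0.029 m) or (x of tray_d in the frame of old_dock between -0.012 and 0.012 m and y of tray_d in the frame of old_dock between -0.006 and 0.018 m and z of tray_d in the frame of old_dock below 0.029 m))) or (((x of tray_a in the frame of new_dock between -0.012 and 0.012 m and y of tray_a in the frame of new_dock between -0.056 and -0.032 m and z of tray_a in the frame of new_dock below 0.043 m) or (x of tray_b in the frame of new_dock between -0.012 and 0.012 m and y of tray_b in the frame of new_dock between -0.056 and -0.032 m and z of tray_b in the frame of new_dock below 0.043 m) or (x of tray_c in the frame of new_dock between -0.012 and 0.012 m and y of tray_c in the frame of new_dock between -0.056 and -0.032 m and z of tray_c in the frame of new_dock below 0.043 m) or (x of tray_d in the frame of new_dock between -0.012 and 0.012 m and y of tray_d in the frame of new_dock between -0.056 and -0.032 m and z of tray_d in the frame of new_dock below 0.043 m)) and ((x of tray_a in the frame of old_dock between -0.012 and 0.012 m and y of tray_a in the frame of old_dock between -0.052 and -0.028 m and z of tray_a in the frame of old_dock below 0.029 m) or (x of tray_b in the frame of old_dock between -0.012 and 0.012 m and y of tray_b in the frame of old_dock between -0.052 and -0.028 m and z of tray_b in the frame of old_dock below 0.029 m) or (x of tray_c in the frame of old_dock between -0.012 and 0.012 m and y of tray_c in the frame of old_dock between -0.052 and -0.028 m and z of tray_c in the frame of old_dock below 0.029 m) or (x of tray_d in the frame of old_dock between -0.012 and 0.012 m and y of tray_d in the frame of old_dock between -0.052 and -0.028 m and z of tray_d in the frame of old_dock below 0.029 m))) or (((x of tray_a in the frame of new_dock between -0.012 and 0.012 m and y of tray_a in the frame of new_dock between -0.106 and -0.082 m and z of tray_a in the frame of new_dock below 0.043 m) or (x of tray_b in the frame of new_dock between -0.012 and 0.012 m and y of tray_b in the frame of new_dock between -0.106 and -0.082 m and z of tray_b in the frame of new_dock below 0.043 m) or (x of tray_c in the frame of new_dock between -0.012 and 0.012 m and y of tray_c in the frame of new_dock between -0.106 and -0.082 m and z of tray_c in the frame of new_dock below 0.043 m) or (x of tray_d in the frame of new_dock between -0.012 and 0.012 m and y of tray_d in the frame of new_dock between -0.106 and -0.082 m and z of tray_d in the frame of new_dock below 0.043 m)) and ((x of tray_a in the frame of old_dock between -0.012 and 0.012 m and y of tray_a in the frame of old_dock between -0.098 and -0.074 m and z of tray_a in the frame of old_dock below 0.029 m) or (x of tray_b in the frame of old_dock between -0.012 and 0.012 m and y of tray_b in the frame of old_dock between -0.098 and -0.074 m and z of tray_b in the frame of old_dock below 0.029 m) or (x of tray_c in the frame of old_dock between -0.012 and 0.012 m and y of tray_c in the frame of old_dock between -0.098 and -0.074 m and z of tray_c in the frame of old_dock below 0.029 m) or (x of tray_d in the frame of old_dock between -0.012 and 0.012 m and y of tray_d in the frame of old_dock between -0.098 and -0.074 m and z of tray_d in the frame of old_dock below 0.029 m)))).
It fails at once if a tray is laid or stood on the desk (height (world z) of any of tray_a, tray_b, tray_c, tray_d below 0.0095 m).
It fails at once if a tray is let fall (more than 20 mm) instead of being lowered ((linear speed of tray_a above 0.65 m/s and contact force between the fingers and tray_a below 0.05 N) or (linear speed of tray_b above 0.65 m/s and contact force between the fingers and tray_b below 0.05 N) or (linear speed of tray_c above 0.65 m/s and contact force between the fingers and tray_c below 0.05 N) or (linear speed of tray_d above 0.65 m/s and contact force between the fingers and tray_d below 0.05 N)).
It fails at once if the mug or the pad of notes is pushed away by more than 20 mm (distance of any of mug, notes_small from where it was at the start of the episode above 0.02 m).
It also fails if it takes over 104 s, if anything falls off the work surface, if the arm or the gripper's body presses on something with over 40 N, if the wrist force passes 120 N, or if a joint passes its speed limit or range.

### The arm

A 6-joint arm with a two-finger parallel gripper is mounted at the origin on a cart in front of the work surface, level with it; the furniture and walls round the work are solid. World frame = base frame: x ahead of the robot, y to its left, z up, the work surface at z = 0. Lengths are in mm, angles in rad, forces in N, time in s.
With the tool pointing down it reaches from about 300 to 775 mm from the base axis. Payload 14.6 kg.
Tool frame: the origin (TCP) lies between the finger pads; the fingertips stand manip.tip_reach ahead of it and the grasp point (between the pads) lies 5 mm behind it (manip.tip_reach is the distance from the TCP to the fingertips, in mm); z points along the fingers, y is the line along which they close (so a half turn about z gives the same grasp; the last joint's range is limited). The gripper opens to 94 mm and grips with 3 to 60 N. Pads are 16 mm wide; open, the fingers measure 119 mm over their backs; the gripper's body (75 mm by 177 mm) begins 78 mm behind the grasp point.
Start: joints at [1.27, 0.3, 1.521, -0, 1.321, -0.067], TCP at [127.42, 535.027, 219.446] pointing down, gripper open.
Joint ranges: [-3.03, 3.03], [-0.79, 2.21], [0.23, 2.52], [-1.04, 4.18], [0, 3.07], [-2.55, 2.55]. Speed limits (rad/s): [2.22, 2.22, 2.57, 3.14, 3.14, 3.14].

### API

Orientations are given as [roll, pitch, yaw] about the fixed x, y, z axes, in that order (R = Rz(yaw) Ry(pitch) Rx(roll)).
In Python, from cell import manip gives the robot as it stands. The module is installed in compiled form; this text tells all that it offers.
- The arm moves only by the shell command python3 -m creep 'ROWS' [FORCE]. ROWS is JSON, a list of rows, each a list of 3 entries, a list of its own where there are three numbers: the opening, from -1 (shut) to 1 (fully open), then the shift along the tool's x, y, z in cm, then the turn about the tool's z in units of 5 degrees (1.0 is 5 degrees). In form: [[grip, [tx, ty, tz], roll], ...]. A call has 1 to 12 rows; each row is the pose to reach, as a shift and turn from the pose commanded when the call began, along the tool's axes at that moment; what a row does not reach only later rows make up. A row lasts 1/10 s, in which the tool goes at most 50 mm and 8.59 degrees, less where a joint would pass 70% of its speed; a pose out of reach is approached as far as the arm can. A call with a gripper value outside its range is refused whole. The fingers move at their own pace and stop on an object; FORCE is the grip in N (left out, the last holds). Time passes only in rows, so rows that repeat a pose let the fingers close. It gives the time, the measured TCP pose, the force, the opening and the grip force at its end, in the units of the state.
- manip.read_state(): the state, without advancing time (a new reading comes with each control period).
- manip.camera(name): name is "side" or "top"; returns the picture (384x512x3 uint8, red, green, blue); there is no depth.
- manip.camera_params(name): a dict with "fovy" (degrees; the focal length in pixels is half the picture's height over the tangent of half this angle, whatever the lens; pixels are square), "cx", "cy" (the principal point, pixels), "origin" and "attitude" of the camera in the world. Camera axes: x right, y down, z forward; pixel columns grow to the right and rows downward; lengths in mm; the calibration is good to about 2 mm. A picture is of the moment at which its call begins. camera_params takes no time and is no camera call.
- manip.sign_off(): hands the job in; it is judged then, once.
The state is a dict: "clock": time; "joints": joint angles; "qd": joint speeds; "effort": joint torques, N m; "eef_pos": TCP position; "eef_rot": TCP orientation; "wrist_force": force on the tool from outside, world axes, zero at the start; "moment": the same for the moment, N m; "finger_gap": finger opening in mm; "finger_force": force on a finger pad.
Only numpy, scipy, OpenCV 4.12 (cv2) and the standard library are available. Lean on these libraries where they do the work, as an engineer would, in place of code of your own. Each camera call takes 0.05 s, during which the arm holds its last target. There are 200 camera calls.

## Working session

There is one attempt and no reset: what is moved stays moved. The work goes in short steps, Python scripts to look and compute and a shell command to move; the robot and the scene stay as the last step left them, time stands still between calls to the robot, and variables do not carry over. Pictures are saved under pics/ and viewed, at most 14 in all, crops included, and the job is handed in when it is done.

```bash
mkdir -p pics; python3 - <<'E'
from cell import manip
import cv2
for n in("side","top"):
    cv2.imwrite(f"pics/{n}0.png",manip.camera(n)[:,:,::-1]); print(n,manip.camera_params(n))
print(manip.tip_reach); print(manip.read_state())
E
```

```text
side {'fovy': 57.581851321322986, 'cx': 250.19796344038906, 'cy': 190.118281211753, 'origin': array([1060.09309939,  310.46341099,  759.07644823]), 'attitude': array([-2.44924908, -0.01711382,  1.957672  ])}
top {'fovy': 54.99740079889206, 'cx': 254.21311802404028, 'cy': 189.7750578066709, 'origin': array([ 301.42364763,  104.61141757, 1047.33783411]), 'attitude': array([-2.94112724,  0.0049631 , -1.57867666])}
14.0
{'clock': 0.1, 'joints': array([ 1.27040392e+00,  3.00415898e-01,  1.52153397e+00, -5.47267911e-06,
        1.32066018e+00, -6.65866654e-02]), 'qd': array([-0.00032018, -0.0007079 , -0.00153138, -0.00092655, -0.000683  ,
       -0.00117715]), 'effort': array([ 6.51384162e-04, -5.32651448e+01, -3.53277326e+01,  7.08998716e-02,
        2.35902099e-02, -1.16010588e-04]), 'eef_pos': array([127.35728186, 534.82784578, 218.9365227 ]), 'eef_rot': array([-3.14057717e+00, -6.24053247e-05,  2.90778824e+00]), 'wrist_force': array([-0.42662125,  0.50497479,  0.3494395 ]), 'moment': array([0.01383954, 0.04606366, 0.0095075 ]), 'finger_force': 0.0, 'finger_gap': 94.23764725669372}
```

View pics/top0.png

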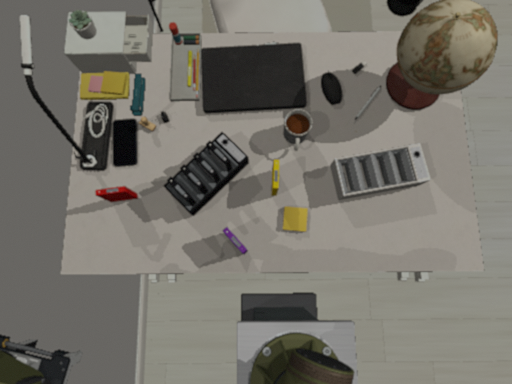

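View pics/side0.png

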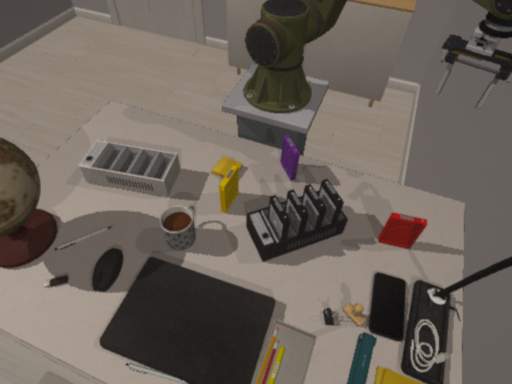

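Top view: the black dock with four trays is at about (207,173), its button near (232,143), so bay 1 is the upper-right one. The white dock is at about (381,171), button near (417,154). The mug is at (298,124), the pad at (295,219). The look-alikes are yellow (275,177), red (116,193) and purple (235,240). The real trays are the four black plates in the black dock at about (185,190), (197,177), (211,166) and (223,154).

```bash
python3 - <<'E'
import cv2, numpy as np
t=cv2.imread("pics/top0.png"); s=cv2.imread("pics/side0.png")
def crop(im,x,y,w,h,f): 
    c=cv2.resize(im[y:y+h,x:x+w],None,fx=f,fy=f,interpolation=cv2.INTER_CUBIC)
    return cv2.convertScaleAbs(c,alpha=1.3,beta=25)
cv2.imwrite("pics/c_top.png",np.hstack([crop(t,155,125,100,100,4),crop(t,328,130,100,100,4)]))
cv2.imwrite("pics/c_side.png",np.hstack([crop(s,240,175,110,90,3.6),crop(s,75,130,110,90,3.6)]))
E
```

```text
(no output)
```

View pics/c_top.png

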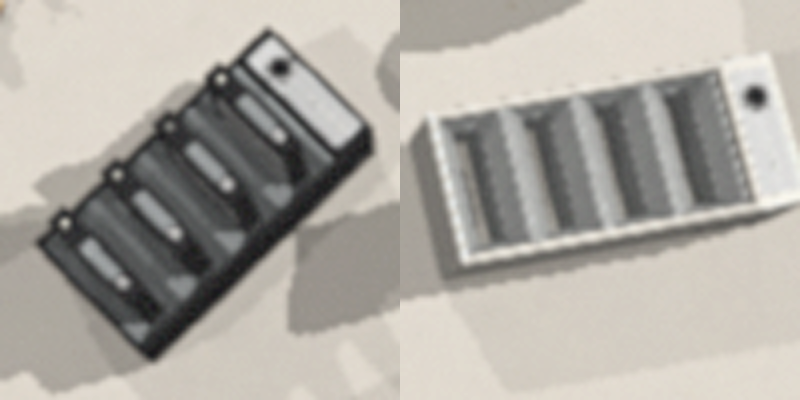

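View pics/c_side.png

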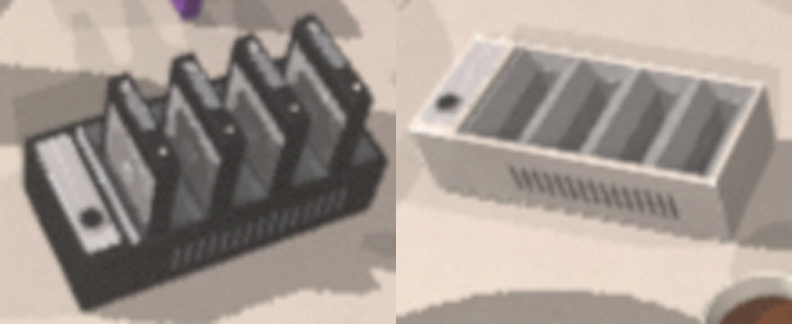

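```bash
cat >h.py <<'E'
import numpy as np, cv2
from scipy.optimize import least_squares
from scipy.spatial.transform import Rotation as R
from cell import manip
P={n:manip.camera_params(n) for n in("top","side")}
def proj(n,X):
    p=P[n]; c=R.from_euler('xyz',p["attitude"]).inv().apply(np.atleast_2d(X)-p["origin"])
    f=192/np.tan(np.radians(p["fovy"])/2)
    return c[:,:2]/c[:,2:]*f+[p["cx"],p["cy"]]
def w(q,X): # q=x,y,yaw,z0
    return R.from_euler('z',q[2]).apply(np.atleast_2d(X))+[q[0],q[1],q[3]]
def fit(obs,q0):
    f=lambda q:np.concatenate([proj(n,w(q,X))[0]-uv for n,X,uv in obs])
    r=least_squares(f,q0,loss='soft_l1'); return r.x,np.round(r.fun.reshape(-1,2),1)
def box(hx,y0,y1,z0,z1):
    v=[(x,y,z) for x in(-hx,hx) for y in(y0,y1) for z in(z0,z1)]
    return [(a,b) for i,a in enumerate(v) for b in v[i+1:] if sum(np.array(a)!=b)==1]
def draw(im,n,q,segs,s,col,off):
    for a,b in segs:
        u=(proj(n,w(q,[a,b]))-off+.5)*s-.5
        cv2.line(im,*[tuple(map(int,np.round(k*8))) for k in u],col,1,cv2.LINE_AA,3)
E
python3 - <<'E'
from h import *
def p(o,s): return lambda x,y:np.array([(x+.5)/s-.5+o[0],(y+.5)/s-.5+o[1]])
tw,sw,tb,sb=p((328,130),4),p((75,130),3.6),p((155,125),4),p((240,175),3.6)
A,B,C,D=[(54,122,0),(-54,122,0),(-54,-122,0),(54,-122,0)]
ow=[("top",B,tw(368,52)),("top",C,tw(32,112)),("top",D,tw(65,265)),("side",A,sw(82,35)),("side",B,sw(14,128)),("side",C,sw(316,188)),("side",D,sw(372,85))]
qw,r=fit(ow,[400,-200,3.14,72]); print("white",qw,r.tolist())
A,B,C,D=[(54,112,0),(-54,112,0),(-54,-112,0),(54,-112,0)]
ob=[("top",B,tb(268,28)),("top",A,tb(372,132)),("top",C,tb(40,242)),("top",D,tb(150,348)),("side",A,sb(25,145))]
qb,r=fit(ob,[400,200,2.5,66]); print("black",qb,r.tolist())
np.save("q.npy",[qb,qw])
out=[]
for n,ob_,ow_ in(("top",(155,125),(331,130)),("side",(240,175),(75,130))):
    im=cv2.imread(f"pics/{n}0.png"); row=[]
    for o,q,L,H,ys,tz in((ob_,qb,112,66,(52,6,-40,-86),14),(ow_,qw,122,72,(56,6,-44,-94),None)):
        c=cv2.convertScaleAbs(cv2.resize(im[o[1]:o[1]+75+25,o[0]:o[0]+110],None,fx=3.6,fy=3,interpolation=cv2.INTER_CUBIC) if 0 else cv2.resize(im[o[1]:o[1]+100,o[0]:o[0]+133],None,fx=3,fy=3,interpolation=cv2.INTER_CUBIC),alpha=1.3,beta=25)
        draw(c,n,q,box(54,-L,L,-H,0),3,(0,0,255),o)
        for y in ys:
            if tz: draw(c,n,q,box(39,y-8,y+8,tz+112-H-.1,tz+112-H),3,(0,255,0),o)
        row.append(c)
    out.append(np.hstack(row))
cv2.imwrite("pics/ov1.png",np.vstack(out))
E
```

```text
white [ 554.72021906 -243.36575786   -2.97662724   69.31587445] [[1.2, 0.5], [-1.0, 0.2], [-0.6, -0.0], [-0.1, -0.1], [-1.0, 0.4], [0.6, -0.2], [-0.4, 0.1]]
black [555.98833838 239.96798646   3.91521214  56.77032941] [[0.5, -0.4], [1.2, -0.4], [-1.3, 0.6], [-2.1, 1.7], [-0.9, 0.6]]
```

View pics/ov1.png

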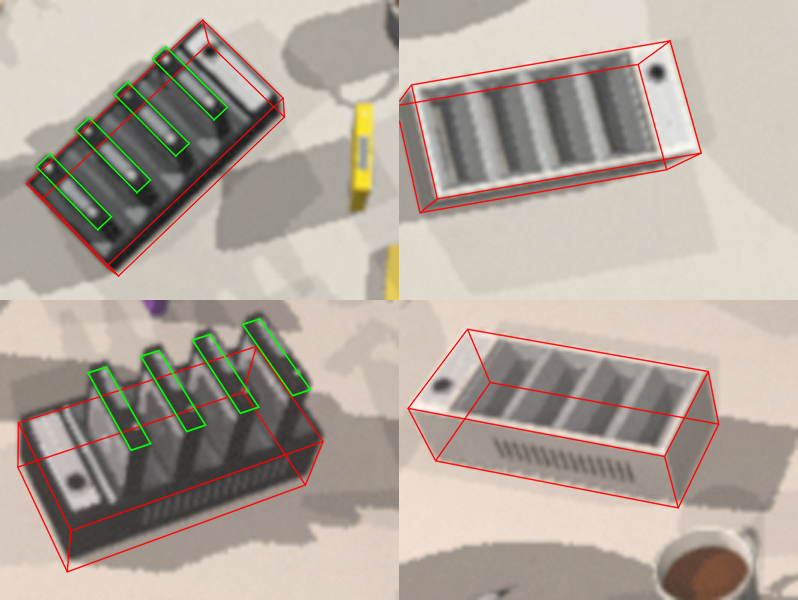

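The white dock fits (rim at z 69, text says 72). The black dock's overlay sits about 3 px low in the side view, so I'll refine it by silhouette.

```bash
cat >fitb.py <<'E'
from h import *
from scipy.optimize import minimize
qb,qw=np.load("q.npy")
S=4; offs={"top":(155,125),"side":(235,170)}; M={}
for n,o in offs.items():
    im=cv2.imread(f"pics/{n}0.png")[o[1]:o[1]+100,o[0]:o[0]+125]
    g=cv2.resize(im.max(axis=2),None,fx=S,fy=S,interpolation=cv2.INTER_CUBIC)
    m=(g<75).astype(np.uint8); m=cv2.morphologyEx(m,cv2.MORPH_CLOSE,np.ones((5,5)))
    c=max(cv2.findContours(m,cv2.RETR_EXTERNAL,cv2.CHAIN_APPROX_NONE)[0],key=cv2.contourArea)
    M[n]=cv2.drawContours(np.zeros_like(m),[c],-1,255,-1)
def render(q,n):
    k=np.zeros_like(M[n])
    for y0,y1,h,z0,z1 in[(-112,112,54,-66,0)]+[(y-8,y+8,39,-50,60) for y in(52,6,-40,-86)]:
        v=[p for s in box(h,y0,y1,z0,z1) for p in s]
        u=((proj(n,w(q,v))-offs[n]+.5)*S-.5)
        cv2.fillConvexPoly(k,cv2.convexHull(np.round(u*16).astype(np.int32)),255,cv2.LINE_AA,4)
    return k
cost=lambda q,ns=("top","side"):sum(cv2.absdiff(render(np.array(q)*[1,1,.01,1],n),M[n]).sum()/255/S/S for n in ns)
if __name__=="__main__":
    b=None
    for z in(60,66,72):
        q=np.array([560,238,391.5,z])
        r=minimize(cost,q,method="Nelder-Mead",options=dict(initial_simplex=q+np.vstack([np.zeros(4),np.diag([8,8,5,6])]),maxiter=400))
        print(r.x.round(2),r.fun); b=r if b is None or r.fun<b.fun else b
    q=b.x*[1,1,.01,1]; np.save("q.npy",[q,qw]); out=[]
    for n in M:
        im=cv2.imread(f"pics/{n}0.png"); o=offs[n]
        c=cv2.convertScaleAbs(cv2.resize(im[o[1]:o[1]+100,o[0]:o[0]+100+25*(n=="side")],None,fx=3.5,fy=3.5,interpolation=cv2.INTER_CUBIC),alpha=1.6,beta=25)
        draw(c,n,q,box(54,-112,112,-66,0),3.5,(0,0,255),o)
        for y in(52,6,-40,-86): draw(c,n,q,box(39,y-8,y+8,59.9,60),3.5,(0,255,0),o)
        out.append(c)
    cv2.imwrite("pics/ov2.png",np.hstack(out))
E
python3 fitb.py
```

```text
[553.92 239.73 390.8   64.26] 882.4754901960785
[553.82 239.79 390.8   64.23] 882.2593137254903
[553.95 239.73 390.8   64.38] 882.9901960784314
```

View pics/ov2.png

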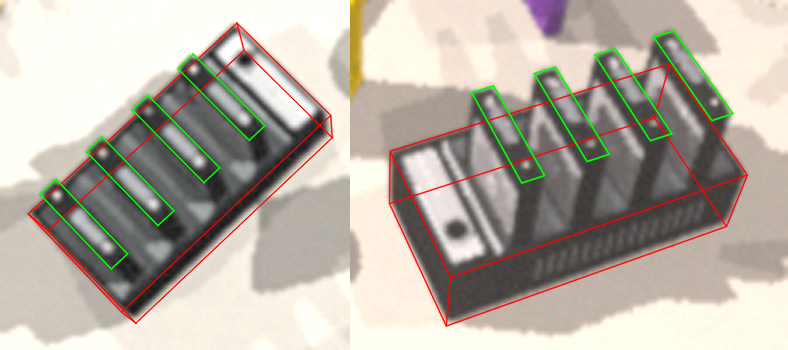

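The fit now matches both views, and the dock rim height (64) agrees with the text. Now the bay targets.

```bash
cat >d.py <<'E'
import sys
from h import *
qb,qw=np.load("q.npy")
BY={'b':(52,6,-40,-86),'w':(56,6,-44,-94)}
def tgt(k,i):
    q=qb if k=='b' else qw
    p=w(q,(0,BY[k][i-1],0))[0]; y=(q[2]+np.pi/2)%np.pi-np.pi/2
    return p[:2],y
def main(k,i,z=None):
    s=manip.read_state(); p,y=tgt(k,i); e=np.array(s["eef_pos"]); 
    t=np.array([*p,e[2] if z is None else z])
    d=R.from_euler('xyz',s["eef_rot"]).inv().apply(t-e)/10
    cy=R.from_euler('xyz',s["eef_rot"]).as_matrix()[:2,0]; cy=np.arctan2(cy[1],cy[0])
    print("target",t.round(1),round(y,3),"tool shift cm",d.round(2),"roll units",round(np.degrees(cy-y)/5,2),"| z",e[2].round(1),"t",s["clock"],"gap",round(s["finger_gap"],1),"ff",round(s["finger_force"],1))
if __name__=="__main__":
    a=sys.argv; main(a[1],int(a[2]),float(a[3]) if len(a)>3 else None)
E
python3 - <<'E'
from d import *
for k in'bw':
    for i in(1,2,3,4):
        p,y=tgt(k,i); print(k,i,p.round(1),round(y,3),np.hypot(*p).round())
E
python3 d.py b 1 220
```

```text
b 1 [589.9 202.3] 0.766 624.0
b 2 [558.  235.5] 0.766 606.0
b 3 [526.1 268.6] 0.766 591.0
b 4 [494.2 301.7] 0.766 579.0
w 1 [ 563.9 -298.6] 0.165 638.0
w 2 [ 555.7 -249.3] 0.165 609.0
w 3 [ 547.5 -200. ] 0.165 583.0
w 4 [ 539.3 -150.6] 0.165 560.0
target [589.9 202.3 220. ] 0.766 tool shift cm [-52.7  -21.63  -0.09] roll units 24.54 | z 218.9 t 0.1 gap 94.2 ff 0.0
```

```bash
python3 -m creep '[[-0.1,[-52.7,-21.6,-2],24.5],[-0.1,[-52.7,-21.6,-2],24.5],[-0.1,[-52.7,-21.6,-2],24.5],[-0.1,[-52.7,-21.6,-2],24.5],[-0.1,[-52.7,-21.6,-2],24.5],[-0.1,[-52.7,-21.6,-2],24.5],[-0.1,[-52.7,-21.6,-2],24.5],[-0.1,[-52.7,-21.6,-2],24.5],[-0.1,[-52.7,-21.6,-2],24.5],[-0.1,[-52.7,-21.6,-2],24.5],[-0.1,[-52.7,-21.6,-2],24.5],[-0.1,[-52.7,-21.6,-2],24.5]]' 25; python3 d.py b 1
```

```text
clock: 1.3
eef_pos: [592.4, 199.8, 238.6]
eef_rot: [-3.141, 0.001, 1.099]
wrist_force: [-0.4, 0.7, -0.9]
finger_gap: 42.3
finger_force: 0.0
target [589.9 202.3 238.6] 0.766 tool shift cm [ 0.11 -0.34  0.  ] roll units 3.81 | z 238.6 t 1.3 gap 42.3 ff 0.0
```

```bash
python3 -m creep '[[-0.1,[0.1,-0.3,3],3.8],[-0.1,[0.1,-0.3,6],3.8],[-0.1,[0.1,-0.3,8.5],3.8],[-0.1,[0.1,-0.3,8.5],3.8],[-0.1,[0.1,-0.3,8.5],3.8]]'; python3 d.py b 1
python3 - <<'E'
from cell import manip
import cv2,numpy as np
a=[cv2.convertScaleAbs(cv2.resize(manip.camera(n)[y:y+110,x:x+110,::-1],None,fx=3.6,fy=3.6,interpolation=cv2.INTER_CUBIC),alpha=1.5,beta=25) for n,x,y in(("top",155,110),("side",240,150))]
cv2.imwrite("pics/g1.png",np.hstack(a))
E
```

```text
clock: 1.8
eef_pos: [587.9, 205.1, 155.0]
eef_rot: [-3.142, 0.0, 0.778]
wrist_force: [0.2, -0.0, -0.0]
finger_gap: 42.4
finger_force: 0.0
target [589.9 202.3 155. ] 0.766 tool shift cm [-0.06  0.33 -0.  ] roll units 0.13 | z 155.0 t 1.8 gap 42.4 ff 0.0
```

View pics/g1.png

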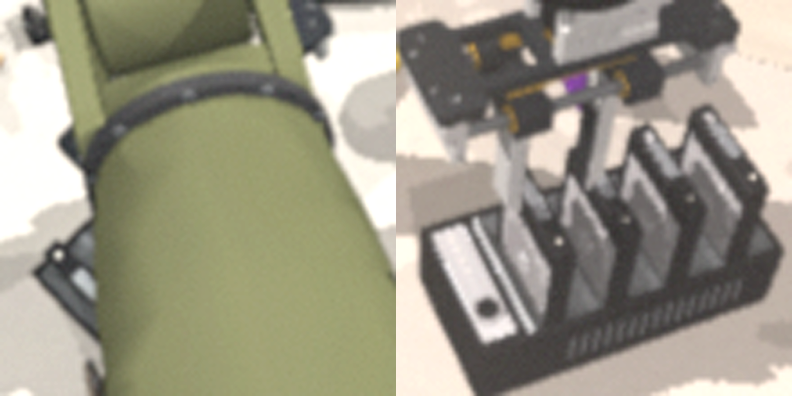

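The side view shows the fingers above tray 1 at about (540,190) in the crop, on either side of it. I'll correct 3 mm and descend.

```bash
python3 -m creep '[[-0.1,[-0.1,0.3,0],0.1],[-0.1,[-0.1,0.3,0],0.1],[-0.1,[-0.1,0.3,1.5],0.1],[-0.1,[-0.1,0.3,2.5],0.1],[-0.1,[-0.1,0.3,3.6],0.1],[-0.1,[-0.1,0.3,3.6],0.1],[-0.1,[-0.1,0.3,3.6],0.1]]'; python3 d.py b 1
```

```text
clock: 2.6
eef_pos: [589.1, 202.2, 118.2]
eef_rot: [-3.141, 0.0, 0.768]
wrist_force: [-0.5, -0.7, 0.1]
finger_gap: 42.2
finger_force: 0.0
target [589.9 202.3 118.2] 0.766 tool shift cm [ 0.06  0.04 -0.  ] roll units 0.01 | z 118.2 t 2.6 gap 42.2 ff 0.0
```

```bash
python3 -m creep '[[-1,[0,0,0],0],[-1,[0,0,0],0],[-1,[0,0,0],0],[-1,[0,0,0],0],[-1,[0,0,0],0],[-1,[0,0,0],0]]' 25; python3 d.py b 1
```

```text
clock: 3.2
eef_pos: [589.3, 202.3, 118.7]
eef_rot: [3.141, -0.0, 0.767]
wrist_force: [-0.6, -0.2, 1.8]
finger_gap: 16.0
finger_force: 25.0
target [589.9 202.3 118.7] 0.766 tool shift cm [0.05 0.04 0.  ] roll units 0.01 | z 118.7 t 3.2 gap 16.0 ff 25.0
```

```bash
python3 -m creep '[[-1,[0,0,-1],0],[-1,[0,0,-3],0],[-1,[0,0,-6],0],[-1,[0,0,-9],0],[-1,[0,0,-12],0],[-1,[0,0,-15],0],[-1,[0,0,-15],0],[-1,[0,0,-15],0]]'; python3 d.py w 1
```

```text
clock: 4.0
eef_pos: [589.1, 202.1, 268.5]
eef_rot: [3.141, -0.0, 0.767]
wrist_force: [0.1, -0.1, -1.6]
finger_gap: 15.9
finger_force: 25.0
target [ 563.9 -298.6  268.5] 0.165 tool shift cm [-36.58  34.29  -0.  ] roll units 6.9 | z 268.5 t 4.0 gap 15.9 ff 25.0
```

```bash
python3 -m creep '[[-1,[-3,2.8,0],0.5],[-1,[-6.5,6,0],1.2],[-1,[-10,9.3,0],1.9],[-1,[-13.4,12.5,0],2.5],[-1,[-16.8,15.7,0],3.2],[-1,[-20.2,19,0],3.8],[-1,[-23.7,22.2,0],4.5],[-1,[-27.1,25.4,0],5.1],[-1,[-30.5,28.6,0],5.8],[-1,[-33.5,31.4,0],6.3],[-1,[-35.5,33.3,0],6.7],[-1,[-36.6,34.3,0],6.9]]'; python3 -m creep '[[-1,[0,0,0],0],[-1,[0,0,0],0],[-1,[0,0,0],0]]';python3 d.py w 1
python3 - <<'E'
from cell import manip
import cv2,numpy as np
a=[cv2.convertScaleAbs(cv2.resize(manip.camera(n)[y:y+110,x:x+110,::-1],None,fx=3.6,fy=3.6,interpolation=cv2.INTER_CUBIC),alpha=1.3,beta=25) for n,x,y in(("top",320,110),("side",70,90))]
cv2.imwrite("pics/g2.png",np.hstack(a))
E
```

```text
clock: 5.2
eef_pos: [563.0, -300.7, 266.4]
eef_rot: [-3.14, 0.002, 0.162]
wrist_force: [0.3, 0.1, -2.0]
finger_gap: 15.9
finger_force: 25.0
clock: 5.5
eef_pos: [564.3, -297.3, 268.5]
eef_rot: [-3.141, 0.0, 0.167]
wrist_force: [0.1, -1.1, -1.8]
finger_gap: 15.9
finger_force: 25.0
target [ 563.9 -298.6  268.5] 0.165 tool shift cm [-0.06  0.12 -0.  ] roll units 0.03 | z 268.5 t 5.5 gap 15.9 ff 25.0
```

View pics/g2.png

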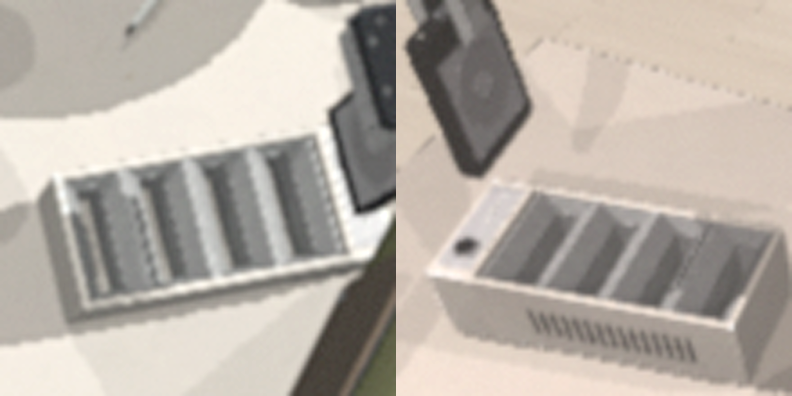

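```bash
python3 -m creep '[[-1,[-0.1,0.1,2],0],[-1,[-0.1,0.1,4],0],[-1,[-0.1,0.1,6],0],[-1,[-0.1,0.1,7.7],0],[-1,[-0.1,0.1,7.7],0],[-1,[-0.1,0.1,7.7],0]]';python3 d.py w 1
python3 - <<'E'
from h import *
qb,qw=np.load("q.npy"); s=manip.read_state(); e=s["eef_pos"]; a=[]
q=[e[0],e[1],R.from_euler('xyz',s["eef_rot"]).as_matrix()[:2,0]@[0,0] or np.arctan2(*R.from_euler('xyz',s["eef_rot"]).as_matrix()[1::-1,0]),e[2]-104.5]
for n,x,y in(("top",325,110),("side",70,90)):
    c=cv2.convertScaleAbs(cv2.resize(manip.camera(n)[y:y+110,x:x+110,::-1],None,fx=3.6,fy=3.6,interpolation=cv2.INTER_CUBIC),alpha=1.3,beta=25)
    draw(c,n,q,box(39,-8,8,0,112),3.6,(0,0,255),(x,y)); a.append(c)
    draw(c,n,[*qw[:3],72],box(54,-122,122,-.1,0),3.6,(0,200,0),(x,y)); 
    draw(c,n,[*qw[:3],72],box(49,56-22,56+22,-.1,0),3.6,(255,0,0),(x,y)); 
cv2.imwrite("pics/g3.png",np.hstack(a))
E
```

```text
clock: 6.2
eef_pos: [563.4, -299.5, 192.2]
eef_rot: [3.141, -0.0, 0.166]
wrist_force: [-0.0, -0.3, -2.1]
finger_gap: 16.0
finger_force: 25.0
target [ 563.9 -298.6  192.2] 0.165 tool shift cm [ 0.07 -0.08  0.  ] roll units 0.01 | z 192.2 t 6.2 gap 16.0 ff 25.0
```

View pics/g3.png

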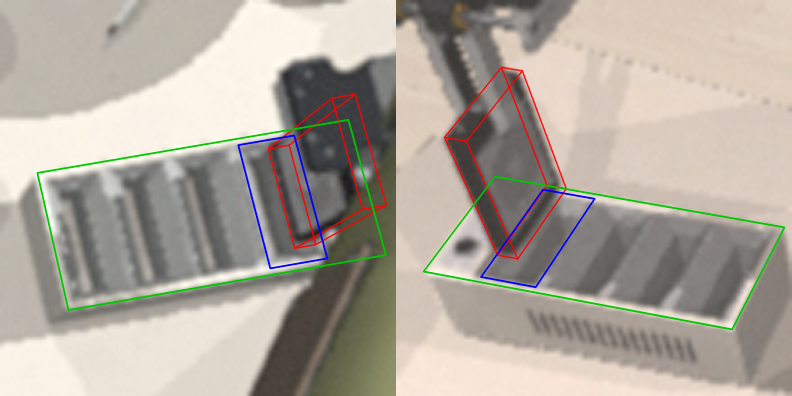

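Both views show the tray above bay 1, within the funnel, so I'll lower it in steps and watch the force.

```bash
python3 -m creep '[[-1,[0.1,-0.1,1],0],[-1,[0.1,-0.1,2],0],[-1,[0.1,-0.1,2.6],0],[-1,[0.1,-0.1,3.1],0],[-1,[0.1,-0.1,3.5],0],[-1,[0.1,-0.1,3.8],0],[-1,[0.1,-0.1,3.8],0]]';python3 d.py w 1;  python3 -m creep '[[-1,[0,0,0.3],0],[-1,[0,0,0.5],0],[-1,[0,0,0.5],0]]'
```

```text
clock: 7.0
eef_pos: [563.8, -298.7, 153.1]
eef_rot: [-3.141, 0.0, 0.165]
wrist_force: [-0.6, 0.1, -2.8]
finger_gap: 15.8
finger_force: 25.0
target [ 563.9 -298.6  153.1] 0.165 tool shift cm [ 0.01 -0.01 -0.  ] roll units 0.0 | z 153.1 t 7.0 gap 15.8 ff 25.0
clock: 7.3
eef_pos: [563.9, -298.8, 148.2]
eef_rot: [-3.142, 0.0, 0.165]
wrist_force: [-0.7, 0.3, -1.7]
finger_gap: 16.0
finger_force: 25.0
```

```bash
python3 -m creep '[[-1,[0,0,0.6],0],[-1,[0,0,1.2],0],[-1,[0,0,1.8],0],[-1,[0,0,2.2],0],[-1,[0,0,2.4],0],[-1,[0,0,2.5],0],[-1,[0,0,2.5],0]]'; python3 -m creep '[[-1,[0,0,0.1],0],[-1,[0,0,0.1],0]]'
```

```text
clock: 8.0
eef_pos: [563.9, -298.8, 123.4]
eef_rot: [-3.142, 0.0, 0.165]
wrist_force: [-0.0, 0.6, -1.6]
finger_gap: 16.0
finger_force: 25.0
clock: 8.2
eef_pos: [564.1, -298.8, 122.7]
eef_rot: [3.141, -0.0, 0.165]
wrist_force: [0.9, 1.7, -0.8]
finger_gap: 15.7
finger_force: 25.0
```

```bash
python3 -m creep '[[-1,[0,0,0.1],0],[-1,[0,0,0.1],0],[-1,[0,0,0.1],0]]'
```

```text
clock: 8.5
eef_pos: [564.2, -299.0, 122.7]
eef_rot: [3.141, -0.001, 0.165]
wrist_force: [-3.2, 1.0, 8.5]
finger_gap: 15.8
finger_force: 25.0
```

Contact with the floor at z 122.7, as expected. Release and rise.

```bash
python3 -m creep '[[-0.1,[0,0,-0.1],0],[-0.1,[0,0,-0.1],0],[-0.1,[0,0,-0.1],0],[-0.1,[0,0,-0.1],0],[-0.1,[0,0,-1],0],[-0.1,[0,0,-3],0],[-0.1,[0,0,-6],0],[-0.1,[0,0,-8],0],[-0.1,[0,0,-8],0],[-0.1,[0,0,-8],0]]';python3 d.py b 2
```

```text
clock: 9.5
eef_pos: [563.9, -298.7, 201.3]
eef_rot: [3.141, -0.0, 0.165]
wrist_force: [-0.1, -0.2, -0.7]
finger_gap: 42.4
finger_force: 0.0
target [558.  235.5 201.3] 0.766 tool shift cm [ 8.210e+00 -5.279e+01 -1.000e-02] roll units -6.89 | z 201.3 t 9.5 gap 42.4 ff 0.0
```

```bash
python3 -m creep '[[-0.1,[0.6,-4,0],-0.5],[-0.1,[1.4,-9,0],-1.2],[-0.1,[2.1,-13.7,0],-1.8],[-0.1,[2.9,-18.5,0],-2.4],[-0.1,[3.6,-23.3,0],-3],[-0.1,[4.4,-28,0],-3.7],[-0.1,[5.1,-32.9,0],-4.3],[-0.1,[5.9,-37.7,0],-4.9],[-0.1,[6.6,-42.5,0],-5.6],[-0.1,[7.4,-47.2,0],-6.2],[-0.1,[8,-51.2,0],-6.7],[-0.1,[8.2,-52.8,0],-6.9]]'; python3 -m creep '[[-0.1,[0,0,0],0],[-0.1,[0,0,2],0],[-0.1,[0,0,4],0],[-0.1,[0,0,4.5],0],[-0.1,[0,0,4.5],0]]';python3 d.py b 2 118.5
```

```text
clock: 10.7
eef_pos: [556.9, 238.5, 199.9]
eef_rot: [-3.14, 0.002, 0.772]
wrist_force: [-0.6, -0.3, 0.4]
finger_gap: 42.8
finger_force: 0.0
clock: 11.2
eef_pos: [557.9, 234.3, 155.8]
eef_rot: [-3.141, 0.002, 0.766]
wrist_force: [0.4, 0.2, 0.5]
finger_gap: 42.6
finger_force: 0.0
target [558.  235.5 118.5] 0.766 tool shift cm [ 0.1  -0.08  3.73] roll units -0.01 | z 155.8 t 11.2 gap 42.6 ff 0.0
```

```bash
python3 -m creep '[[-0.1,[0.1,-0.1,1],0],[-0.1,[0.1,-0.1,2],0],[-0.1,[0.1,-0.1,3],0],[-0.1,[0.1,-0.1,3.7],0],[-0.1,[0.1,-0.1,3.7],0],[-0.1,[0.1,-0.1,3.7],0]]'; python3 -m creep '[[-1,[0,0,0],0],[-1,[0,0,0],0],[-1,[0,0,0],0],[-1,[0,0,0],0],[-1,[0,0,0],0],[-1,[0,0,0],0]]' 25; python3 d.py b 2
```

```text
clock: 11.8
eef_pos: [558.0, 237.0, 119.5]
eef_rot: [3.142, -0.0, 0.768]
wrist_force: [0.1, -0.4, 0.5]
finger_gap: 41.8
finger_force: 0.0
clock: 12.4
eef_pos: [558.1, 237.0, 119.7]
eef_rot: [3.141, -0.0, 0.767]
wrist_force: [0.5, -0.3, 2.2]
finger_gap: 15.5
finger_force: 24.9
target [558.  235.5 119.7] 0.766 tool shift cm [-0.11  0.1  -0.  ] roll units 0.01 | z 119.7 t 12.4 gap 15.5 ff 24.9
```

```bash
python3 -m creep '[[-1,[0,0,-1],0],[-1,[0,0,-3],0],[-1,[0,0,-6],0],[-1,[0,0,-9],0],[-1,[0,0,-12],0],[-1,[0,0,-15],0],[-1,[0,0,-15],0],[-1,[0,0,-15],0]]'; python3 d.py w 2
```

```text
clock: 13.2
eef_pos: [557.8, 236.9, 269.2]
eef_rot: [-3.142, 0.0, 0.767]
wrist_force: [0.2, -0.3, -2.1]
finger_gap: 15.8
finger_force: 24.9
target [ 555.7 -249.3  269.2] 0.165 tool shift cm [-33.9   34.85   0.  ] roll units 6.9 | z 269.2 t 13.2 gap 15.8 ff 24.9
```

```bash
python3 -m creep '[[-1,[-2.8,2.9,0],0.5],[-1,[-6,6.2,0],1.2],[-1,[-9.2,9.5,0],1.9],[-1,[-12.4,12.8,0],2.5],[-1,[-15.6,16.1,0],3.2],[-1,[-18.8,19.4,0],3.8],[-1,[-22,22.7,0],4.5],[-1,[-25.2,26,0],5.1],[-1,[-28.4,29.2,0],5.8],[-1,[-31.3,32.2,0],6.3],[-1,[-33.2,34.1,0],6.7],[-1,[-33.8,34.9,0],6.9]]'; python3 -m creep '[[-1,[0,0,0],0],[-1,[0,0,0],0],[-1,[0,0,2],0],[-1,[0,0,4],0],[-1,[0,0,6],0],[-1,[0,0,7.7],0],[-1,[0,0,7.7],0],[-1,[0,0,7.7],0]]';python3 d.py w 2
```

```text
clock: 14.4
eef_pos: [556.1, -251.1, 267.2]
eef_rot: [-3.14, 0.003, 0.162]
wrist_force: [-0.6, 0.9, -1.7]
finger_gap: 16.0
finger_force: 25.0
clock: 15.2
eef_pos: [557.3, -247.9, 193.1]
eef_rot: [3.142, -0.0, 0.167]
wrist_force: [-0.1, 0.3, -1.7]
finger_gap: 15.8
finger_force: 25.0
target [ 555.7 -249.3  193.1] 0.165 tool shift cm [-0.18  0.11 -0.  ] roll units 0.02 | z 193.1 t 15.2 gap 15.8 ff 25.0
```

```bash
python3 -m creep '[[-1,[-0.1,0.1,1],0],[-1,[-0.1,0.1,2],0],[-1,[-0.1,0.1,2.6],0],[-1,[-0.1,0.1,3.1],0],[-1,[-0.1,0.1,3.5],0],[-1,[-0.1,0.1,3.8],0],[-1,[-0.1,0.1,4.2],0],[-1,[-0.1,0.1,4.5],0],[-1,[-0.1,0.1,4.5],0]]';python3 d.py w 2
```

```text
clock: 16.1
eef_pos: [556.1, -249.9, 146.9]
eef_rot: [-3.141, 0.0, 0.165]
wrist_force: [-0.1, 2.0, -3.8]
finger_gap: 15.6
finger_force: 25.0
target [ 555.7 -249.3  146.9] 0.165 tool shift cm [-0.03 -0.06  0.  ] roll units 0.01 | z 146.9 t 16.1 gap 15.6 ff 25.0
```

```bash
python3 -m creep '[[-1,[0,-0.05,0.6],0],[-1,[0,-0.05,1.2],0],[-1,[0,-0.05,1.7],0],[-1,[0,-0.05,2],0],[-1,[0,-0.05,2.2],0],[-1,[0,-0.05,2.3],0],[-1,[0,-0.05,2.3],0]]'; python3 -m creep '[[-1,[0,0,0.1],0],[-1,[0,0,0.1],0],[-1,[0,0,0.1],0]]'
```

```text
clock: 16.8
eef_pos: [556.1, -249.6, 124.4]
eef_rot: [3.142, 0.0, 0.165]
wrist_force: [-0.0, 0.6, -2.3]
finger_gap: 15.9
finger_force: 25.0
clock: 17.1
eef_pos: [556.3, -249.6, 123.7]
eef_rot: [3.141, -0.0, 0.165]
wrist_force: [0.4, 1.3, 0.0]
finger_gap: 15.5
finger_force: 25.0
```

Floor contact (z force rose from -2.3 to 0). Release, rise, and go to tray 3.

```bash
python3 -m creep '[[-0.1,[0,0,0],0],[-0.1,[0,0,0],0],[-0.1,[0,0,0],0],[-0.1,[0,0,0],0],[-0.1,[0,0,-1],0],[-0.1,[0,0,-3],0],[-0.1,[0,0,-6],0],[-0.1,[0,0,-8],0],[-0.1,[0,0,-8],0],[-0.1,[0,0,-8],0]]';python3 d.py b 3
```

```text
clock: 18.1
eef_pos: [556.0, -249.5, 203.5]
eef_rot: [3.141, -0.0, 0.165]
wrist_force: [0.1, 0.7, 0.3]
finger_gap: 42.2
finger_force: 0.0
target [526.1 268.6 203.5] 0.766 tool shift cm [ 5.57e+00 -5.16e+01 -1.00e-02] roll units -6.89 | z 203.5 t 18.1 gap 42.2 ff 0.0
```

```bash
python3 -m creep '[[-0.1,[0.4,-3.9,0],-0.5],[-0.1,[0.9,-8.7,0],-1.2],[-0.1,[1.4,-13.4,0],-1.8],[-0.1,[1.9,-18,0],-2.4],[-0.1,[2.4,-22.7,0],-3],[-0.1,[3,-27.4,0],-3.7],[-0.1,[3.5,-32,0],-4.3],[-0.1,[4,-36.7,0],-4.9],[-0.1,[4.5,-41.4,0],-5.6],[-0.1,[5,-46,0],-6.2],[-0.1,[5.4,-50,0],-6.7],[-0.1,[5.6,-51.6,0],-6.9]]'; python3 -m creep '[[-0.1,[0,0,0],0],[-0.1,[0,0,2],0],[-0.1,[0,0,4],0],[-0.1,[0,0,4.7],0],[-0.1,[0,0,4.7],0],[-0.1,[0,0,4.7],0]]';python3 d.py b 3 118.5
```

```text
clock: 19.3
eef_pos: [525.3, 271.4, 201.9]
eef_rot: [-3.141, 0.002, 0.772]
wrist_force: [-0.1, -0.6, -0.7]
finger_gap: 42.5
finger_force: 0.0
clock: 19.9
eef_pos: [526.9, 268.1, 157.2]
eef_rot: [3.141, -0.001, 0.766]
wrist_force: [0.4, 0.3, 0.2]
finger_gap: 42.3
finger_force: 0.0
target [526.1 268.6 118.5] 0.766 tool shift cm [-0.02 -0.1   3.87] roll units 0.0 | z 157.2 t 19.9 gap 42.3 ff 0.0
```

```bash
python3 -m creep '[[-0.1,[0,0,1],0],[-0.1,[0,0,2],0],[-0.1,[0,0,3],0],[-0.1,[0,0,3.8],0],[-0.1,[0,0,3.8],0],[-0.1,[0,0,3.8],0]]'; python3 -m creep '[[-1,[0,0,0],0],[-1,[0,0,0],0],[-1,[0,0,0],0],[-1,[0,0,0],0],[-1,[0,0,0],0],[-1,[0,0,0],0]]' 25; python3 d.py b 3
```

```text
clock: 20.5
eef_pos: [526.5, 268.7, 118.4]
eef_rot: [-3.142, 0.0, 0.768]
wrist_force: [0.8, 0.4, -0.3]
finger_gap: 42.3
finger_force: 0.0
clock: 21.1
eef_pos: [526.5, 268.7, 118.6]
eef_rot: [3.141, -0.0, 0.767]
wrist_force: [-0.6, -0.4, 2.2]
finger_gap: 15.9
finger_force: 25.0
target [526.1 268.6 118.6] 0.766 tool shift cm [-0.04 -0.03 -0.  ] roll units 0.01 | z 118.6 t 21.1 gap 15.9 ff 25.0
```

```bash
python3 -m creep '[[-1,[0,0,-1],0],[-1,[0,0,-3],0],[-1,[0,0,-6],0],[-1,[0,0,-9],0],[-1,[0,0,-12],0],[-1,[0,0,-15],0],[-1,[0,0,-15],0],[-1,[0,0,-15],0]]'; python3 d.py w 3
```

```text
clock: 21.9
eef_pos: [526.3, 268.6, 268.6]
eef_rot: [3.141, -0.0, 0.767]
wrist_force: [-0.4, 0.7, -2.1]
finger_gap: 16.0
finger_force: 25.0
target [ 547.5 -200.   268.6] 0.165 tool shift cm [-3.101e+01  3.519e+01 -1.000e-02] roll units 6.9 | z 268.6 t 21.9 gap 16.0 ff 25.0
```

```bash
python3 -m creep '[[-1,[-2.6,2.9,0],0.5],[-1,[-5.5,6.2,0],1.2],[-1,[-8.4,9.5,0],1.9],[-1,[-11.3,12.8,0],2.5],[-1,[-14.2,16.1,0],3.2],[-1,[-17.2,19.5,0],3.8],[-1,[-20.1,22.8,0],4.5],[-1,[-23,26.1,0],5.1],[-1,[-26,29.5,0],5.8],[-1,[-28.7,32.5,0],6.3],[-1,[-30.4,34.5,0],6.7],[-1,[-31,35.2,0],6.9]]'; python3 -m creep '[[-1,[0,0,0],0],[-1,[0,0,0],0],[-1,[0,0,2],0],[-1,[0,0,4],0],[-1,[0,0,6],0],[-1,[0,0,7.7],0],[-1,[0,0,7.7],0],[-1,[0,0,7.7],0]]';python3 d.py w 3
```

```text
clock: 23.1
eef_pos: [547.0, -202.1, 266.6]
eef_rot: [-3.14, 0.003, 0.162]
wrist_force: [-0.2, 0.2, -1.5]
finger_gap: 16.2
finger_force: 25.0
clock: 23.9
eef_pos: [548.0, -199.0, 192.1]
eef_rot: [3.142, -0.0, 0.167]
wrist_force: [-0.4, -0.4, -0.8]
finger_gap: 16.2
finger_force: 25.0
target [ 547.5 -200.   192.1] 0.165 tool shift cm [-0.06  0.09 -0.  ] roll units 0.02 | z 192.1 t 23.9 gap 16.2 ff 25.0
```

```bash
python3 -m creep '[[-1,[0,0.05,1],0],[-1,[0,0.05,2],0],[-1,[0,0.05,2.6],0],[-1,[0,0.05,3.1],0],[-1,[0,0.05,3.5],0],[-1,[0,0.05,3.8],0],[-1,[0,0.05,4.2],0],[-1,[0,0.05,4.5],0],[-1,[0,0.05,4.5],0]]';python3 d.py w 3
```

```text
clock: 24.8
eef_pos: [547.7, -200.3, 146.0]
eef_rot: [-3.141, 0.0, 0.165]
wrist_force: [0.7, 0.6, -3.0]
finger_gap: 15.8
finger_force: 25.0
target [ 547.5 -200.   146. ] 0.165 tool shift cm [-0.01 -0.04  0.  ] roll units 0.0 | z 146.0 t 24.8 gap 15.8 ff 25.0
```

```bash
python3 -m creep '[[-1,[0,0,0.6],0],[-1,[0,0,1.2],0],[-1,[0,0,1.7],0],[-1,[0,0,2],0],[-1,[0,0,2.2],0],[-1,[0,0,2.3],0],[-1,[0,0,2.3],0]]'; python3 -m creep '[[-1,[0,0,0.1],0],[-1,[0,0,0.1],0],[-1,[0,0,0.1],0]]'
```

```text
clock: 25.5
eef_pos: [547.8, -200.4, 123.3]
eef_rot: [-3.141, 0.0, 0.165]
wrist_force: [0.3, 1.5, -2.8]
finger_gap: 15.7
finger_force: 25.0
clock: 25.8
eef_pos: [547.9, -200.5, 122.6]
eef_rot: [3.141, -0.0, 0.165]
wrist_force: [-0.5, 1.7, 0.6]
finger_gap: 15.8
finger_force: 25.0
```

Floor contact again; release and go for tray 4.

```bash
python3 -m creep '[[-0.1,[0,0,0],0],[-0.1,[0,0,0],0],[-0.1,[0,0,0],0],[-0.1,[0,0,0],0],[-0.1,[0,0,-1],0],[-0.1,[0,0,-3],0],[-0.1,[0,0,-6],0],[-0.1,[0,0,-8],0],[-0.1,[0,0,-8],0],[-0.1,[0,0,-8],0]]';python3 d.py b 4
```

```text
clock: 26.8
eef_pos: [547.7, -200.4, 202.5]
eef_rot: [3.141, -0.0, 0.165]
wrist_force: [0.5, 0.2, -0.2]
finger_gap: 42.5
finger_force: 0.0
target [494.2 301.7 202.5] 0.766 tool shift cm [ 2.980e+00 -5.041e+01 -1.000e-02] roll units -6.89 | z 202.5 t 26.8 gap 42.5 ff 0.0
```

```bash
python3 -m creep '[[-0.1,[0.2,-3.8,0],-0.5],[-0.1,[0.5,-8.5,0],-1.2],[-0.1,[0.8,-13,0],-1.8],[-0.1,[1,-17.6,0],-2.4],[-0.1,[1.3,-22.2,0],-3],[-0.1,[1.6,-26.8,0],-3.7],[-0.1,[1.9,-31.3,0],-4.3],[-0.1,[2.1,-35.9,0],-4.9],[-0.1,[2.4,-40.4,0],-5.6],[-0.1,[2.7,-45,0],-6.2],[-0.1,[2.9,-48.9,0],-6.7],[-0.1,[3,-50.4,0],-6.9]]'; python3 -m creep '[[-0.1,[0,0,0],0],[-0.1,[0,0,2],0],[-0.1,[0,0,4],0],[-0.1,[0,0,4.6],0],[-0.1,[0,0,4.6],0],[-0.1,[0,0,4.6],0]]';python3 d.py b 4 118.5
```

```text
clock: 28.0
eef_pos: [493.2, 304.3, 201.0]
eef_rot: [-3.141, 0.002, 0.772]
wrist_force: [0.8, -0.3, 0.3]
finger_gap: 42.3
finger_force: 0.0
clock: 28.6
eef_pos: [495.0, 301.1, 157.3]
eef_rot: [3.141, -0.001, 0.766]
wrist_force: [-0.3, 0.4, 0.1]
finger_gap: 42.4
finger_force: 0.0
target [494.2 301.7 118.5] 0.766 tool shift cm [-0.02 -0.1   3.88] roll units -0.0 | z 157.3 t 28.6 gap 42.4 ff 0.0
```

```bash
python3 -m creep '[[-0.1,[0,0,1],0],[-0.1,[0,0,2],0],[-0.1,[0,0,3],0],[-0.1,[0,0,3.8],0],[-0.1,[0,0,3.8],0],[-0.1,[0,0,3.8],0]]'; python3 -m creep '[[-1,[0,0,0],0],[-1,[0,0,0],0],[-1,[0,0,0],0],[-1,[0,0,0],0],[-1,[0,0,0],0],[-1,[0,0,0],0]]' 25; python3 d.py b 4
```

```text
clock: 29.2
eef_pos: [494.5, 301.7, 118.4]
eef_rot: [-3.142, 0.0, 0.767]
wrist_force: [0.7, -0.2, 1.0]
finger_gap: 42.1
finger_force: 0.0
clock: 29.8
eef_pos: [494.5, 301.7, 118.6]
eef_rot: [3.142, -0.0, 0.767]
wrist_force: [-0.2, -0.8, 1.8]
finger_gap: 15.7
finger_force: 25.0
target [494.2 301.7 118.6] 0.766 tool shift cm [-0.02 -0.03 -0.  ] roll units 0.01 | z 118.6 t 29.8 gap 15.7 ff 25.0
```

```bash
python3 -m creep '[[-1,[0,0,-1],0],[-1,[0,0,-3],0],[-1,[0,0,-6],0],[-1,[0,0,-9],0],[-1,[0,0,-12],0],[-1,[0,0,-15],0],[-1,[0,0,-15],0],[-1,[0,0,-15],0]]'; python3 d.py w 4
```

```text
clock: 30.6
eef_pos: [494.4, 301.6, 268.6]
eef_rot: [3.141, -0.0, 0.767]
wrist_force: [-0.1, -0.2, -2.1]
finger_gap: 15.7
finger_force: 25.0
target [ 539.3 -150.6  268.6] 0.165 tool shift cm [-2.817e+01  3.566e+01 -1.000e-02] roll units 6.9 | z 268.6 t 30.6 gap 15.7 ff 25.0
```

```bash
python3 -m creep '[[-1,[-2.4,3,0],0.5],[-1,[-5,6.4,0],1.2],[-1,[-7.7,9.7,0],1.9],[-1,[-10.3,13,0],2.5],[-1,[-13,16.4,0],3.2],[-1,[-15.6,19.8,0],3.8],[-1,[-18.3,23.1,0],4.5],[-1,[-20.9,26.5,0],5.1],[-1,[-23.6,29.9,0],5.8],[-1,[-26,32.9,0],6.3],[-1,[-27.6,35,0],6.7],[-1,[-28.2,35.7,0],6.9]]'; python3 -m creep '[[-1,[0,0,0],0],[-1,[0,0,0],0],[-1,[0,0,2],0],[-1,[0,0,4],0],[-1,[0,0,6],0],[-1,[0,0,7.7],0],[-1,[0,0,7.7],0],[-1,[0,0,7.7],0]]';python3 d.py w 4
```

```text
clock: 31.8
eef_pos: [538.8, -153.2, 266.7]
eef_rot: [-3.14, 0.003, 0.162]
wrist_force: [0.1, 1.3, -1.3]
finger_gap: 15.5
finger_force: 25.0
clock: 32.6
eef_pos: [539.6, -150.2, 192.1]
eef_rot: [3.142, -0.0, 0.167]
wrist_force: [0.3, 0.5, -1.1]
finger_gap: 15.4
finger_force: 25.0
target [ 539.3 -150.6  192.1] 0.165 tool shift cm [-0.04  0.04 -0.  ] roll units 0.02 | z 192.1 t 32.6 gap 15.4 ff 25.0
```

```bash
python3 -m creep '[[-1,[0,0,1],0],[-1,[0,0,2],0],[-1,[0,0,2.6],0],[-1,[0,0,3.1],0],[-1,[0,0,3.5],0],[-1,[0,0,3.8],0],[-1,[0,0,4.2],0],[-1,[0,0,4.5],0],[-1,[0,0,4.5],0]]';python3 d.py w 4
```

```text
clock: 33.5
eef_pos: [539.3, -151.0, 146.0]
eef_rot: [-3.141, 0.0, 0.165]
wrist_force: [-0.1, 2.0, -1.4]
finger_gap: 15.8
finger_force: 25.0
target [ 539.3 -150.6  146. ] 0.165 tool shift cm [ 0.01 -0.04  0.  ] roll units 0.0 | z 146.0 t 33.5 gap 15.8 ff 25.0
```

```bash
python3 -m creep '[[-1,[0,-0.05,0.6],0],[-1,[0,-0.05,1.2],0],[-1,[0,-0.05,1.7],0],[-1,[0,-0.05,2],0],[-1,[0,-0.05,2.2],0],[-1,[0,-0.05,2.3],0],[-1,[0,-0.05,2.3],0]]'; python3 -m creep '[[-1,[0,0,0.1],0],[-1,[0,0,0.1],0],[-1,[0,0,0.1],0]]'
```

```text
clock: 34.2
eef_pos: [539.3, -150.6, 123.4]
eef_rot: [3.142, -0.0, 0.165]
wrist_force: [0.6, -0.9, -1.3]
finger_gap: 15.8
finger_force: 25.0
clock: 34.5
eef_pos: [539.4, -150.6, 122.6]
eef_rot: [3.141, -0.0, 0.165]
wrist_force: [0.1, 0.3, -0.1]
finger_gap: 15.7
finger_force: 25.0
```

Release, rise, back away to the left to clear the view, then take a last look.

```bash
python3 -m creep '[[-0.1,[0,0,0],0],[-0.1,[0,0,0],0],[-0.1,[0,0,0],0],[-0.1,[0,0,0],0],[-0.1,[0,0,-1],0],[-0.1,[0,0,-3],0],[-0.1,[0,0,-6],0],[-0.1,[0,0,-9],0],[-0.1,[0,0,-12],0],[-0.1,[0,0,-12],0]]'; python3 -m creep '[[-0.1,[-5,-4,0],0],[-0.1,[-8,-8,0],0],[-0.1,[-10,-13,0],0],[-0.1,[-10,-18,0],0],[-0.1,[-10,-23,0],0],[-0.1,[-10,-28,0],0],[-0.1,[-10,-32,0],0],[-0.1,[-10,-34,0],0],[-0.1,[-10,-34,0],0],[-0.1,[-10,-34,0],0]]'
python3 - <<'E'
from h import *
qb,qw=np.load("q.npy"); a=[]
for n,x,y in(("top",320,110),("side",70,90)):
    c=cv2.convertScaleAbs(cv2.resize(manip.camera(n)[y:y+110,x:x+110,::-1],None,fx=3.6,fy=3.6,interpolation=cv2.INTER_CUBIC),alpha=1.4,beta=25)
    for b in(56,6,-44,-94): draw(c,n,[*qw[:3],0],box(39,b-8,b+8,129.9,130),3.6,(0,0,255),(x,y))
    a.append(c)
cv2.imwrite("pics/end.png",np.hstack(a))
cv2.imwrite("pics/endfull.png",manip.camera("side")[:,:,::-1])
E
```

```text
clock: 35.5
eef_pos: [540.4, -151.0, 247.4]
eef_rot: [3.138, -0.006, 0.165]
wrist_force: [0.0, -0.4, 0.8]
finger_gap: 42.3
finger_force: 0.0
clock: 36.5
eef_pos: [384.5, 168.3, 242.3]
eef_rot: [3.141, 0.0, 0.167]
wrist_force: [-0.1, -0.3, -0.3]
finger_gap: 42.1
finger_force: 0.0
```

View pics/end.png

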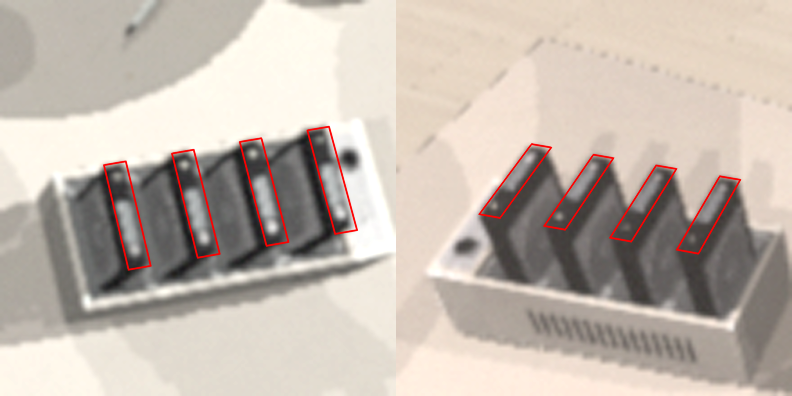

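View pics/endfull.png

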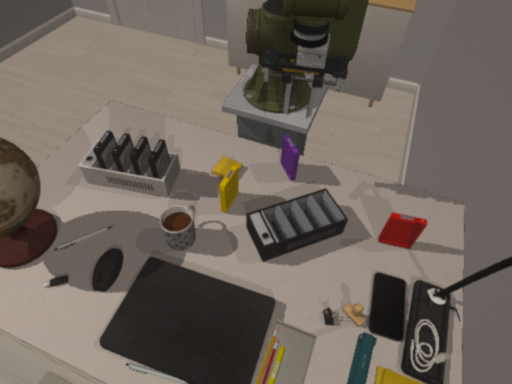

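All four trays stand upright in the white dock, with tops at crop pixels (516,180), (578,191), (643,203) and (709,214) on their predicted outlines. The black dock is empty, and the mug (179,227) and pad (227,167) haven't moved.

```bash
python3 -c "
from cell import manip; print(manip.sign_off())"
```

```text
the job is handed in; nothing more can be done
None
```

I moved all four trays into the white dock's bays of the same number, each lowered to the bay floor, left the mug and notes where they were, and handed the job in at about 37 s; the sign-off gave no verdict.

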